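Lock the carousel drive for transport

ROBOT

A 6-joint arm with a two-finger parallel gripper is mounted at the origin on the work surface. World frame = base frame: x ahead of the robot, y to its left, z up, the work surface at z = 0. Lengths are in m, angles in rad, forces in N, time in s.
With the tool pointing down it reaches from about 0.25 to 0.775 m from the base axis. Payload 4 kg.
Tool frame: the origin (TCP) lies between the finger pads; the fingertips stand 17 mm ahead of it and the grasp point (between the pads) lies 2 mm behind it; z points along the fingers, x is the direction in which the jaws open and shut, and the axes are right-handed (so a half turn about z gives the same grasp; the last joint's range is limited). The gripper opens to 94 mm and grips with 3 to 60 N. Pads are 16 mm wide; open, the fingers measure 119 mm over their backs; the gripper's body (75 mm by 177 mm) begins 78 mm behind the grasp point.
Start: joints at [-1.275, 0.087, 1.371, -0, 1.684, -0.103], TCP at [0.214, -0.507, 0.223] pointing down, gripper open.
Joint ranges: [-3.1, 3.1], [-0.76, 2.03], [0.27, 2.55], [-1.08, 4.22], [0.17, 2.65], [-2.57, 2.57]. Speed limits (rad/s): [2.79, 2.79, 3.14, 3.14, 3.14, 3.14].

INTERFACE

Orientations are given as a 3x3 rotation matrix whose columns are the frame's x, y, z axes.
In Python, from rig import bot gives the robot as it stands.
- The arm moves only by the tool arm_command, never from a script. Its argument "rows" is a list of rows, each a list of 6 numbers: the shift along the tool's x, y, z as a fraction of full scale, then the turn, a rotation vector about the tool's x, y, z as a fraction of full scale. A call has 1 to 10 rows; each row is the pose to reach, as a shift and turn from the pose commanded when the call began, along the tool's axes at that moment; what a row does not reach only later rows make up. Full scale, the value 1, is 200 mm for a shift and 120 degrees for a turn. A row lasts 1/10 s, in which the tool goes at most 50 mm and 8.59 degrees, less where a joint would pass 70% of its speed; a pose out of reach is approached as far as the arm can. A call with a number of a shift or a turn outside -1 to 1 is refused whole. A call with a gripper value outside its range is refused whole. "hand" is the gripper's target within -1 to 1 (fully open at 1, half-way at 0, shut at -1), set as the call begins (left out, the last holds). The fingers move at their own pace and stop on an object; the grip force is fixed at half the most. Time passes only in rows, so rows that repeat a pose let the fingers close. It gives the time, the measured TCP pose, the force and the opening at its end, in the units of the state.
- bot.sense(): the state, without advancing time (a new reading comes with each control period).
- bot.read_camera(name): name is "side" or "top"; returns the picture (384x512x3 uint8, red, green, blue); there is no depth.
- bot.calibration(name): a dict with "camera_matrix" (3x3 intrinsics, pixels), "xyz" and "attitude" of the camera in the world. Camera axes: x right, y down, z forward; pixel columns grow to the right and rows downward; lengths in m; the calibration is good to about 2 mm. A picture is of the moment at which its call begins. calibration takes no time and is no camera call.
- bot.close_job(): hands the job in, once; it reports no verdict.
The state is a dict: "clock": time; "joints": joint angles; "dq": joint speeds; "tau": joint torques, N m; "tcp_pos": TCP position; "ee_rot": TCP orientation; "ft_force": force on the tool from outside, world axes, zero at the start; "torque": the same for the moment, N m; "gripper_width": finger opening in m.
Only numpy, scipy, OpenCV 4.12 (cv2) and the standard library are available. Lean on these libraries where they do the work, as an engineer would, in place of code of your own. Each camera call takes 0.05 s, during which the arm holds its last target.

TASK

Lock the carousel drive disc for transport: push its upright post round with a fingertip until the slot across the disc lines up with the loose locking bar, then push the bar by its T-head through the slot until it is fully home, head against the guide. Just push: do not lift the bar, do not force it, and leave the jar, carton and cup where they stand.

Things in the scene. Friction and masses are not known exactly. Their poses are not given: they have to be found in the camera images.
- deck: Fixed cream deck plate of the carousel drive, 150 (x) x 390 (y) x 12 mm; its place and yaw differ each time. Origin on the bench, z up; the plate spans y -245 to +145 mm. The bar slides along the deck's y axis (x = 0) towards +y: on a runway 24 mm wide (top 18 mm above the bench, y -230 to -5), through the guide, across the disc, into the keeper.
- guide_end (a point): Middle of the guide's rear end, where the bar's head comes to rest: deck x 0, y -78 mm, 24 mm above the bench. The guide is two grey cheeks with two straps over the bar, 42 mm wide, deck y -78 to -5 mm, top 36 mm above the bench.
- keeper (a point): Mouth of the keeper beyond the disc, which takes the bar's nose: deck x 0, y +108 mm, 24 mm above the bench. A grey bridge 42 mm wide, 20 mm along the bar, opening 22 mm wide, top 38 mm above the bench.
- disc_centre (a point): Centre of the disc's top face, on its vertical axis: deck x 0, y +60 mm, 31 mm above the bench. Aluminium disc 84 mm in diameter; a straight slot 20 mm wide, 13 mm deep, with a dark floor, runs right across it, open at both rims. The frame turns with the disc: y along the slot, z up. Either end of the slot may face the bar.
- disc (a joint): Turn of the disc, rad, growing counter-clockwise seen from above; 0 or pi = slot in line with the bar. Starts between 0.5 and 2.64; no end stop within a turn either way. Light friction (about 2 N at the post, no spring): it stays where left. If up to about 0.1 rad off, the bar's round nose still enters and straightens it.
- post_top (a point): Centre of the top of the steel post standing on the disc: 12 mm in diameter, from the disc's face (31 mm above the bench) to 78 mm above the bench, 28 mm from the disc's axis, square to the slot (on the deck's -x side when the joint reads 0, +x when pi).
- lock_bar: Loose steel bar, 0.2 to 0.4 kg, lying in the guide 18 mm above the bench: 14 wide, 12 high, 202 mm from T-head to round nose. Origin: underside, centre of the head's front face; y along the bar to the nose, z up. Starts at deck y -210 to -190 mm, nose short of the disc; fully home, the head meets the guide: origin at deck y -78. A few newtons slide it; it stays where left.
- head_back (a point): Centre of the back face of the bar's T-head, the face to push on. The head is 44 wide (across the bar) x 12 thick (along it) x 44 mm tall, from 18 to 62 mm above the bench; this point is 40 mm above the bench and 12 mm behind the bar's origin. Nothing stands behind it.
- jar: Bystander: small closed jar, 44 mm in diameter, 55 mm tall; origin at the centre of its underside.
- carton: Bystander: plain carton 45 x 75 x 40 mm; origin at the centre of its underside.
- cup: Bystander: small open cup, 44 mm in diameter, 45 mm tall; origin at the centre of its underside.
Not all that is in view belongs to the job. There is more than one size of the lock_bar; the job needs the smallest.

How it is judged:
On the way, in this order (a step that is already met when the one before it is completed fails the run):
1. the slot is lined up with the bar (within 0.12 rad) (angle between the y axis of disc_centre and the y axis of deck, either way round below 0.12 rad), for 0.1 s.
2. the bar is pushed home through the slot (y of lock_bar in the frame of deck above -0.083 m), for 0.1 s.
At the end, for the whole second after the job is handed in: The disc's slot is in line with the bar (within 0.12 rad), and the bar lies at rest in guide, slot and keeper with its T-head within 5 mm of the guide (angle between the y axis of disc_centre and the y axis of deck, either way round below 0.12 rad and y of lock_bar in the frame of deck between -0.083 and -0.07 m and angle between the y axis of lock_bar and the y axis of deck, either way round below 0.06 rad and z of lock_bar in the frame of deck below 0.023 m and linear speed of lock_bar below 0.01 m/s); the robot touches nothing.
It fails at once if the bar is lifted (more than 8 mm) (z of lock_bar in the frame of deck above 0.026 m).
It fails at once if the bar is forced (pushed with over 40 N) (contact force between the fingers and lock_bar above 40 N).
It fails at once if the jar is lifted, moved more than 20 mm or tipped (distance of jar from where it was at the start of the episode above 0.02 m or angle between jar's own z axis and vertical above 0.5 rad).
It fails at once if the carton is lifted, moved more than 20 mm or tipped (distance of carton from where it was at the start of the episode above 0.02 m or angle between carton's own z axis and vertical above 0.5 rad).
It fails at once if the cup is lifted, moved more than 20 mm or tipped (distance of cup from where it was at the start of the episode above 0.02 m or angle between cup's own z axis and vertical above 0.5 rad).
It also fails if it takes over 51 s, if anything falls off the work surface, if the arm or the gripper's body presses on something with over 40 N, if the wrist force passes 120 N, or if a joint passes its speed limit or range.

## Working session

There is one attempt and no reset: what is moved stays moved. The work goes in short steps, Python scripts to look and compute and a tool call to move; the robot and the scene stay as the last step left them, time stands still between calls to the robot, and variables do not carry over. Pictures are saved under pics/ and viewed, and the job is handed in when it is done.

Besides the shell and the picture viewer there is one more tool, called after ">>>" by a JSON object that holds its "fn" and its "kwargs", one argument or row to a line. arm_command: Moves the arm, as the interface text tells. Shift numbers are shares of 200 mm and turn numbers shares of 120 degrees, none past 1 either way. Its arguments: {"type":"object","properties":{"rows":{"type":"array"},"hand":{"type":"number"}},"required":["rows"]}

```bash
ls; mkdir -p pics; python3 - <<'E'
from rig import bot
import cv2
for n in("side","top"):
    im=bot.read_camera(n); cv2.imwrite(f"pics/{n}0.png",im[:,:,::-1]); print(n,bot.calibration(n))
s=bot.sense(); print(s)
E
```

```text
pics
side {'camera_matrix': array([[500.11437848,   0.        , 250.22218132],
       [  0.        , 500.11437848, 190.32635497],
       [  0.        ,   0.        ,   1.        ]]), 'xyz': array([0.38499503, 0.98982189, 0.85213099]), 'attitude': array([[-0.99604392, -0.05321676,  0.07116522],
       [-0.08880968,  0.56858232, -0.81781843],
       [ 0.00305836, -0.82090323, -0.57105913]])}
top {'camera_matrix': array([[461.12115895,   0.        , 253.06686133],
       [  0.        , 461.12115895, 184.27005898],
       [  0.        ,   0.        ,   1.        ]]), 'xyz': array([ 0.39104992, -0.11287999,  1.37874916]), 'attitude': array([[-2.23667570e-04, -9.97066493e-01,  7.65399185e-02],
       [-9.99954194e-01,  9.55391980e-04,  9.52355347e-03],
       [-9.56874168e-03, -7.65342823e-02, -9.97021034e-01]])}
{'clock': 0.1, 'joints': array([-1.27508237e+00,  8.78677432e-02,  1.37208698e+00, -3.81012735e-05,
        1.68357702e+00, -1.03095915e-01]), 'dq': array([ 0.00110813, -0.00040296, -0.00243765, -0.00021787,  0.00068508,
        0.00027832]), 'tau': array([ 2.38374603e-03, -3.41252661e+01, -3.03301370e+01,  7.20275240e-02,
        3.04290396e-02, -9.18663818e-05]), 'tcp_pos': array([ 0.2134307 , -0.50640917,  0.22143666]), 'ee_rot': array([[ 3.88317390e-01, -9.21525498e-01, -6.01311973e-04],
       [-9.21523667e-01, -3.88317822e-01,  1.84389220e-03],
       [-1.93269383e-03, -1.61892194e-04, -9.99998119e-01]]), 'ft_force': array([ 0.32555729, -0.42339907, -0.36579667]), 'torque': array([-0.03804392,  0.02679732, -0.01259609]), 'gripper_width': 0.09369988655340743}
```

View pics/side0.png

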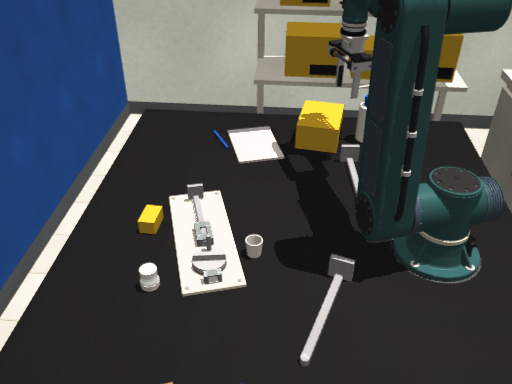

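View pics/top0.png

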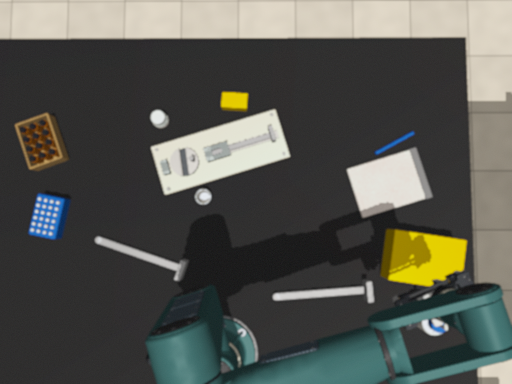

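```bash
python3 - <<'E'
import cv2
t=cv2.imread("pics/top0.png")[85:215,135:305]; cv2.imwrite("pics/tc.png",cv2.resize(t,None,fx=4.6,fy=4.6,interpolation=cv2.INTER_CUBIC))
t=cv2.imread("pics/side0.png")[170:300,125:275]; cv2.imwrite("pics/sc.png",cv2.resize(t,None,fx=4.6,fy=4.6,interpolation=cv2.INTER_CUBIC))
E
```

```text
(no output)
```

View pics/tc.png

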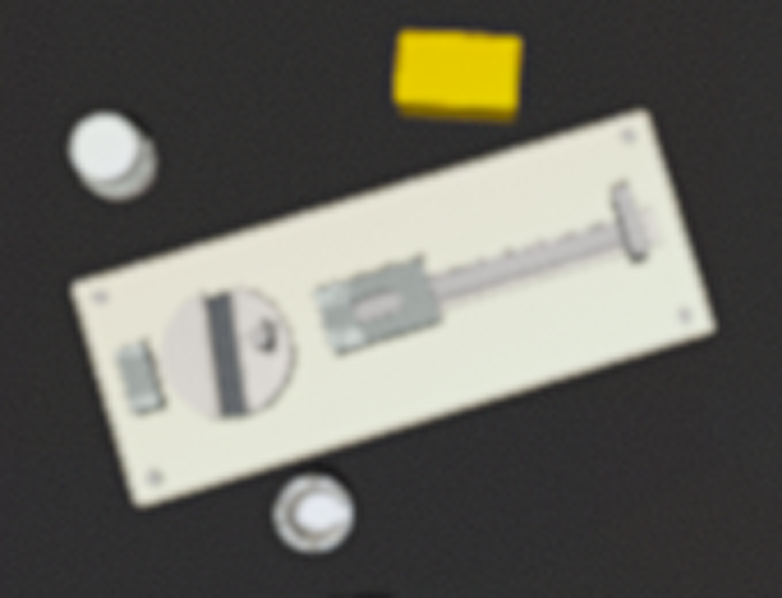

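View pics/sc.png

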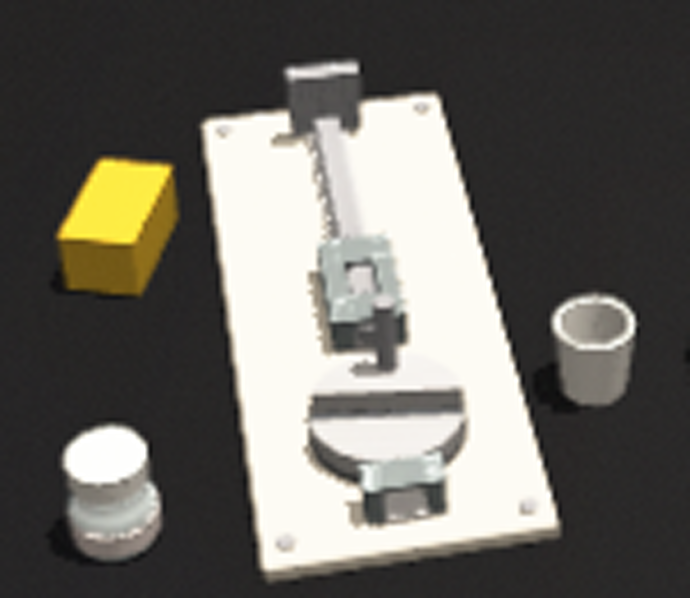

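```bash
cat > h.py <<'E'
import numpy as np, cv2
from rig import bot
def ray(n,uv,z):
    c=bot.calibration(n);K=c["camera_matrix"];R=np.array(c["attitude"]);o=np.array(c["xyz"])
    d=R@np.linalg.inv(K)@np.array([uv[0],uv[1],1.]); return o+d*(z-o[2])/d[2]
def proj(n,p):
    c=bot.calibration(n);q=np.array(c["attitude"]).T@(np.array(p)-np.array(c["xyz"])); q=c["camera_matrix"]@q; return q[:2]/q[2]
E
python3 - <<'E'
from h import *
im=cv2.imread("pics/top0.png"); hsv=cv2.cvtColor(im,cv2.COLOR_BGR2HSV)
m=((im.min(2)>120)).astype(np.uint8); m[:85]=0;m[215:]=0;m[:,:135]=0;m[:,305:]=0
m=cv2.morphologyEx(m,cv2.MORPH_CLOSE,np.ones((3,3)))
cs,_=cv2.findContours(m,cv2.RETR_EXTERNAL,cv2.CHAIN_APPROX_NONE); c=max(cs,key=cv2.contourArea)
P=np.array([ray("top",p[0],.012)[:2] for p in c])
r=cv2.minAreaRect((P*1000).astype(np.float32)); print("rect",r); b=cv2.boxPoints(r)/1000; print(b)
# axes: long axis toward +y world
e=[b[1]-b[0],b[2]-b[1]]; l=max(e,key=np.linalg.norm); l=l/np.linalg.norm(l); l*=np.sign(l[1])
yx=l; xx=np.array([yx[1],-yx[0]]); ctr=np.array(r[0])/1000; org=ctr+yx*0.05
print("org",org,"y",yx,"yaw",np.arctan2(xx[1],xx[0]))
R=np.column_stack([xx,yx]); np.savez("deck.npz",R=R,o=org)
tod=lambda p:R.T@(np.asarray(p)[:2]-org)
o=lambda x,y,z:np.r_[org+R@[x,y],z]
f=4.6
def crop(u,v):return((u+.5)/f-.5+135,(v+.5)/f-.5+85)
for nm,uv,z in [("slotA",(215,293),.018),("slotB",(232,415),.018),("head backtop",(632,220),.062),("posttop?",(263,330),.078),("postbase",(268,350),.031)]:
    print(nm,tod(ray("top",crop(*uv),z))*1000)
# slot via mask: dark pixels within disc
dc=proj("top",o(0,.06,.031)); print("disc px",dc, (dc-[135,85]+.5)*f)
g=im.max(2); pts=[]
for v in range(140,190):
  for u in range(160,215):
    p=tod(ray("top",(u,v),.018)); q=tod(ray("top",(u,v),.031))-[0,.06]
    if g[v,u]<130 and np.hypot(*q)<.040: pts.append((p[0],p[1],u,v))
pts=np.array(pts); print(len(pts)); print(np.round(pts[:,:2]*1000)[::6].tolist())
for k,q in dict(gend=(0,-.078,.036),keeper=(0,.108,.038),jarc=None or (0,.145,.012)).items(): print(k,(proj("top",o(*q))-[135,85]+.5)*f, proj("side",o(*q)))
sc=lambda u,v:((u+.5)/f-.5+125,(v+.5)/f-.5+170)
print("side post", tod(ray("side",sc(385,303),.078))*1000, "base",tod(ray("side",sc(386,368),.031))*1000)
print("side head top back", tod(ray("side",sc(323,72),.062))*1000)
print("disc side",(proj("side",o(0,.06,.031))-[125,170]+.5)*f)
print(bot.sense()["tcp_pos"], "org3",org)
E
```

```text
rect ((594.7335815429688, -0.6744537353515625), (153.79019165039062, 393.2607421875), 17.060880661010742)
[[ 0.46353346  0.16474283]
 [ 0.57891124 -0.21121189]
 [ 0.72593373 -0.16609174]
 [ 0.6105559   0.20986298]]
org [0.58006421 0.04712523] y [-0.2933875  0.9559936] yaw 0.29776835
slotA [41.81280654 57.09552792]
slotB [-37.64815434  69.01549155]
head backtop [ 1.10956476e-01 -2.11478758e+02]
posttop? [-1.00540042 28.37622924]
postbase [-6.14160207 33.52485627]
disc px [183.67529722 161.34793057] [226.20636723 353.50048061]Traceback (most recent call last):
  File "<stdin>", line 24, in <module>
  File "h.py", line 4, in ray
    c=bot.calibration(n);K=c["camera_matrix"];R=np.array(c["attitude"]);o=np.array(c["xyz"])
ValueError: time passes only in moves, steps and waits
```

```bash
cat > h.py <<'E'
import numpy as np, cv2
from rig import bot
_C={n:bot.calibration(n) for n in("top","side")}
def ray(n,uv,z):
    c=_C[n];K=c["camera_matrix"];R=np.array(c["attitude"]);o=np.array(c["xyz"])
    d=R@np.linalg.inv(K)@np.array([uv[0],uv[1],1.]); return o+d*(z-o[2])/d[2]
def proj(n,p):
    c=_C[n];q=np.array(c["attitude"]).T@(np.array(p)-np.array(c["xyz"])); q=c["camera_matrix"]@q; return q[:2]/q[2]
try:
    _d=np.load("deck.npz");R=_d["R"];org=_d["o"]
except Exception: pass
tod=lambda p:R.T@(np.asarray(p)[:2]-org)
o=lambda x,y,z:np.r_[org+R@[x,y],z]
E
python3 - <<'E'
from h import *
im=cv2.imread("pics/top0.png")
f=4.6
g=im.max(2); pts=[]
for v in range(140,190):
  for u in range(160,215):
    p=tod(ray("top",(u,v),.018)); q=tod(ray("top",(u,v),.031))-[0,.06]
    if g[v,u]<130 and np.hypot(*q)<.040: pts.append((p[0],p[1],u,v))
pts=np.array(pts); 
P=pts[pts[:,1]>.045]; print(len(P)); v=cv2.fitLine((P[:,:2]*1000).astype(np.float32),cv2.DIST_L2,0,1e-2,1e-2); print("slot line (deck)",v.ravel())
for k,q in dict(gend=(0,-.078,.036),keeper=(0,.108,.038)).items(): print(k,(proj("top",o(*q))-[135,85]+.5)*f, (proj("side",o(*q))-[125,170]+.5)*f)
sc=lambda u,v:((u+.5)/f-.5+125,(v+.5)/f-.5+170)
print("side post", tod(ray("side",sc(385,303),.078))*1000, "base",tod(ray("side",sc(386,368),.031))*1000)
print("side head top back", tod(ray("side",sc(323,72),.062))*1000)
print("disc side",(proj("side",o(0,.06,.031))-[125,170]+.5)*f)
for n in("jar","cup"):pass
c=lambda u,v:((u+.5)/f-.5+135,(v+.5)/f-.5+85)
print("jar",tod(ray("top",c(105,147),.055)),"cup",tod(ray("top",c(313,513),.02)),"carton",tod(ray("top",c(458,70),.04)))
print("deckpts",o(0,.06,.03),o(0,-.21,.06))
E
```

```text
119
slot line (deck) [ 0.9879692  -0.15465076  0.9795648  62.230053  ]
gend [431.77159096 289.30223247] [351.95870286 235.85912696]
keeper [152.27906309 374.1745231 ] [398.96630835 456.45244336]
side post [-5.192408   35.37904302] base [-3.97077203 32.81306415]
side head top back [  -0.72453494 -208.10729571]
disc side [386.26241347 403.47836758]
jar [0.14476116 0.09329581] cup [-0.11387653  0.03688023] carton [ 0.12999764 -0.13555438]
deckpts [0.56246096 0.10448484 0.03      ] [ 0.64167558 -0.15363343  0.06      ]
```

```bash
cat >> h.py <<'E'
def plan(p,xdeg=None):
    """target tcp (world), tool x heading deg, tool down; prints row fractions from measured pose"""
    from scipy.spatial.transform import Rotation as Ro
    s=bot.sense();T=s["ee_rot"];sh=T.T@(np.asarray(p)-s["tcp_pos"])/.2
    if xdeg is None: rv=np.zeros(3)
    else:
        a=np.radians(xdeg);D=np.array([[np.cos(a),np.sin(a),0],[np.sin(a),-np.cos(a),0],[0,0,-1.]])
        rv=np.degrees(Ro.from_matrix(T.T@D).as_rotvec())/120
    print("tcp",np.round(s["tcp_pos"],4),"tip deck mm",np.round(tod(s["tcp_pos"])*1000,1),"x",np.round(np.degrees(np.arctan2(T[1,0],T[0,0])),1),"w",round(s["gripper_width"],4),"t",s["clock"],"F",np.round(s["ft_force"],2))
    print("row",np.round(sh,3),np.round(rv,3))
E
python3 - <<'E'
from h import *
n=np.array([-.65,.76]); nw=R@n; xd=np.degrees(np.arctan2(-nw[1],-nw[0])); print("x heading",xd)
p=np.array([-4.3,32.3])/1e3-n*.0305; print(p); plan(o(*p,.28),xd)
E
```

```text
x heading -32.39997792622937
[0.015525 0.00912 ]
tcp [ 0.2134 -0.5064  0.2214] tip deck mm [-512.9 -421.6] x -67.2 w 0.0937 t 0.1 F [ 0.33 -0.42 -0.37]
row [-1.877 -2.846 -0.289] [-0.     0.001 -0.29 ]
```

>>> {"fn": "arm_command", "kwargs": {
  "rows": [
    [0,0,-0.25,0,0,0],
    [-0.6,-0.95,-0.3,0,0,-0.29],
    [-0.6,-0.95,-0.3,0,0,-0.29],
    [-0.6,-0.95,-0.3,0,0,-0.29],
    [-0.6,-0.95,-0.3,0,0,-0.29],
    [-0.6,-0.95,-0.3,0,0,-0.29],
    [-0.6,-0.95,-0.3,0,0,-0.29],
    [-0.6,-0.95,-0.3,0,0,-0.29]
  ],
  "hand": -1
}}

```text
clock: 0.9
tcp_pos: [0.342, -0.3224, 0.2822]
ee_rot: [[0.845, -0.534, -0.001], [-0.534, -0.845, -0.0], [-0.0, 0.001, -1.0]]
ft_force: [-0.1, 0.0, -0.6]
gripper_width: 0.0331
```

```bash
python3 - <<'E'
from h import *
plan(o(.0155,.0091,.28),-32.4)
E
```

```text
tcp [ 0.342  -0.3224  0.2822] tip deck mm [-336.  -283.4] x -32.3 w 0.0331 t 0.9 F [-0.08  0.04 -0.63]
row [ 0.035 -2.286  0.009] [0.    0.    0.001]
```

>>> {"fn": "arm_command", "kwargs": {
  "rows": [
    [0.015,-1,0,0,0,0],
    [0.015,-1,0,0,0,0],
    [0.015,-1,0,0,0,0],
    [0.015,-1,0,0,0,0],
    [0.015,-1,0,0,0,0]
  ]
}}

```text
clock: 1.4
tcp_pos: [0.4535, -0.152, 0.2817]
ee_rot: [[0.848, -0.53, -0.0], [-0.53, -0.848, 0.002], [-0.001, -0.002, -1.0]]
ft_force: [0.0, -0.6, 0.0]
gripper_width: 0.0005
```

>>> {"fn": "arm_command", "kwargs": {
  "rows": [
    [0.015,-1,0,0,0,0],
    [0.015,-1,0,0,0,0],
    [0.015,-1,0,0,0,0],
    [0.015,-1,0,0,0,0],
    [0.015,-1,0,0,0,0],
    [0.015,-1,0,0,0,0]
  ]
}}

```text
clock: 2.0
tcp_pos: [0.5614, 0.0109, 0.2812]
ee_rot: [[0.844, -0.536, -0.002], [-0.536, -0.844, -0.001], [-0.002, 0.002, -1.0]]
ft_force: [-0.1, -0.3, 0.5]
gripper_width: 0.0003
```

```bash
python3 - <<'E'
from h import *
plan(o(.0155,.0091,.12),-32.4)
E
```

```text
tcp [0.5614 0.0109 0.2812] tip deck mm [-28.5 -29.2] x -32.4 w 0.0003 t 2.0 F [-0.12 -0.34  0.52]
row [-0.001 -0.293  0.805] [0.001 0.001 0.   ]
```

>>> {"fn": "arm_command", "kwargs": {
  "rows": [
    [0,-0.293,0.2,0,0,0],
    [0,-0.293,0.5,0,0,0],
    [0,-0.293,0.8,0,0,0],
    [0,-0.293,0.8,0,0,0],
    [0,-0.293,0.8,0,0,0],
    [0,-0.293,0.8,0,0,0]
  ]
}}

```text
clock: 2.6
tcp_pos: [0.5925, 0.0594, 0.1231]
ee_rot: [[0.843, -0.538, -0.0], [-0.538, -0.843, -0.001], [0.0, 0.001, -1.0]]
ft_force: [0.3, 0.5, -0.7]
gripper_width: 0.0002
```

```bash
python3 - <<'E'
from h import *
plan(o(.0155,.0091,.067),-32.4)
f=4.6
for n,c in(("side",(125,170,275,300)),("top",(135,85,305,215))):
    im=bot.read_camera(n)[:,:,::-1][c[1]:c[3],c[0]:c[2]]; im=cv2.resize(im,None,fx=f,fy=f,interpolation=cv2.INTER_CUBIC); cv2.imwrite(f"pics/{n}1.png",im)
E
```

```text
tcp [0.5925 0.0594 0.1231] tip deck mm [15.5  8.1] x -32.5 w 0.0002 t 2.6 F [ 0.28  0.45 -0.66]
row [-0.004 -0.003  0.281] [ 0.    -0.    -0.001]
```

View pics/side1.png

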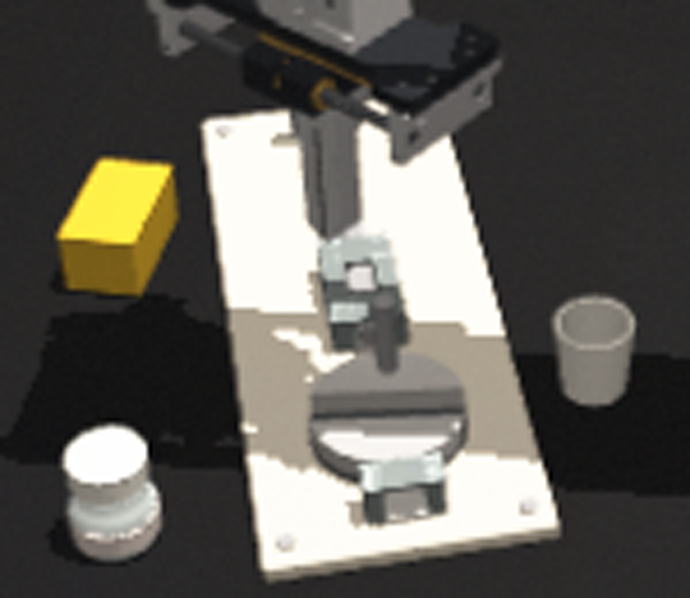

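View pics/top1.png

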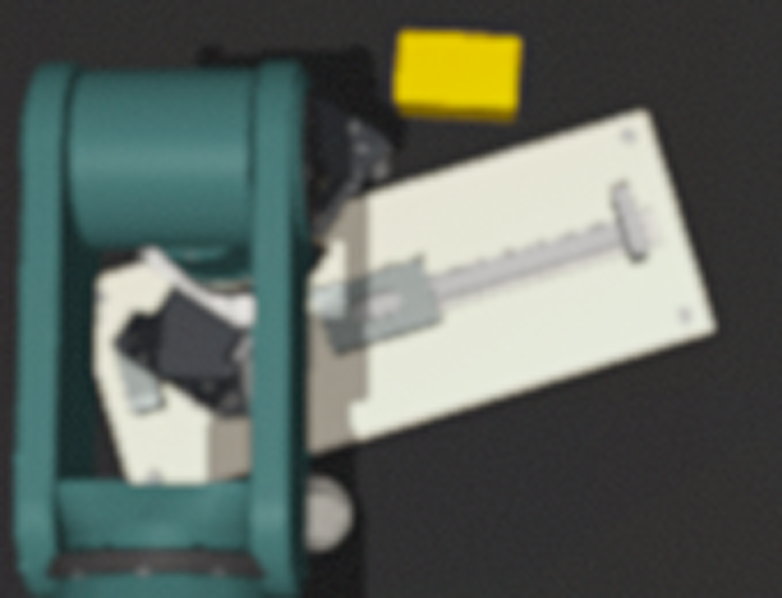

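>>> {"fn": "arm_command", "kwargs": {
  "rows": [
    [0,0,0.14,0,0,0],
    [0,0,0.275,0,0,0],
    [0,0,0.275,0,0,0],
    [-0.02,0,0.275,0,0,0],
    [-0.045,0,0.275,0,0,0],
    [-0.07,0,0.275,0,0,0],
    [-0.095,0,0.275,0,0,0],
    [-0.12,0,0.275,0,0,0],
    [-0.12,0,0.275,0,0,0]
  ]
}}

```text
clock: 3.6
tcp_pos: [0.5734, 0.0735, 0.0695]
ee_rot: [[0.845, -0.535, 0.005], [-0.535, -0.845, -0.002], [0.005, -0.0, -1.0]]
ft_force: [1.3, -2.7, 1.7]
gripper_width: 0.0002
```

```bash
python3 - <<'E'
from h import *
n=np.array([-.65,.76]);plan(o(*(np.array([.0155,.0091])+n*.0454),.067),-32.4)
f=4.6
for n,c in(("side",(125,170,275,300)),):
    im=bot.read_camera(n)[:,:,::-1][c[1]:c[3],c[0]:c[2]]; im=cv2.resize(im,None,fx=f,fy=f,interpolation=cv2.INTER_CUBIC); cv2.imwrite(f"pics/{n}2.png",im)
E
```

```text
tcp [0.5734 0.0735 0.0695] tip deck mm [ 1.4 27.2] x -32.4 w 0.0002 t 3.6 F [ 1.34 -2.72  1.67]
row [-0.113  0.005  0.012] [-0.    -0.002  0.   ]
```

View pics/side2.png

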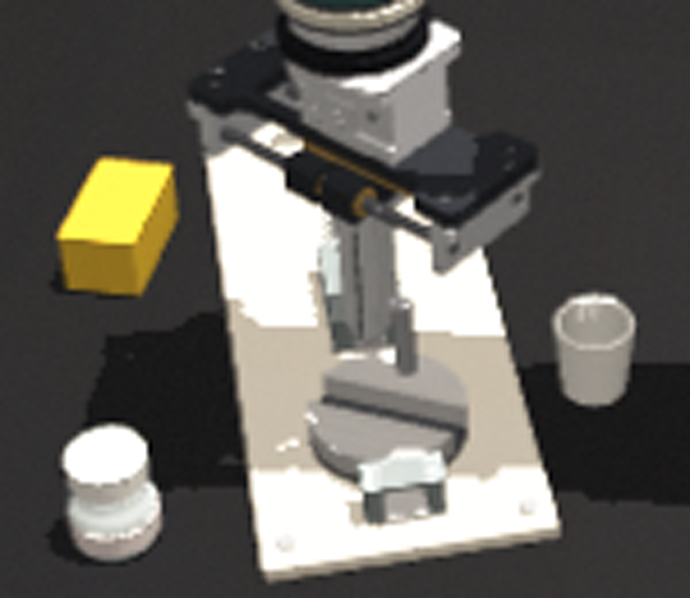

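The side view shows the post (crop 403,305) going ahead of the finger and the disc turning. I'll go on.

>>> {"fn": "arm_command", "kwargs": {
  "rows": [
    [-0.025,0,0,0,0,0],
    [-0.05,0.002,0,0,0,0],
    [-0.075,0.005,0,0,0,0],
    [-0.095,0.005,0,0,0,0],
    [-0.11,0.005,0,0,0,0],
    [-0.11,0.005,0,0,0,0]
  ]
}}

```text
clock: 4.25
tcp_pos: [0.5525, 0.0863, 0.0673]
ee_rot: [[0.845, -0.534, -0.001], [-0.534, -0.845, 0.001], [-0.001, -0.0, -1.0]]
ft_force: [2.7, -0.0, 0.6]
gripper_width: 0.0001
```

```bash
python3 - <<'E'
from h import *
n=np.array([-.65,.76]);plan(o(*(np.array([.0155,.0091])+n*.0484),.067),-32.4)
f=4.6
for n,c in(("side",(125,170,275,300)),):
    im=bot.read_camera(n)[:,:,::-1][c[1]:c[3],c[0]:c[2]]; im=cv2.resize(im,None,fx=f,fy=f,interpolation=cv2.INTER_CUBIC); cv2.imwrite(f"pics/{n}3.png",im)
E
```

```text
tcp [0.5525 0.0863 0.0673] tip deck mm [-14.9  45.5] x -32.3 w 0.0001 t 4.25 F [ 2.68 -0.04  0.59]
row [-0.005  0.003  0.002] [-0.     0.     0.001]
```

View pics/side3.png

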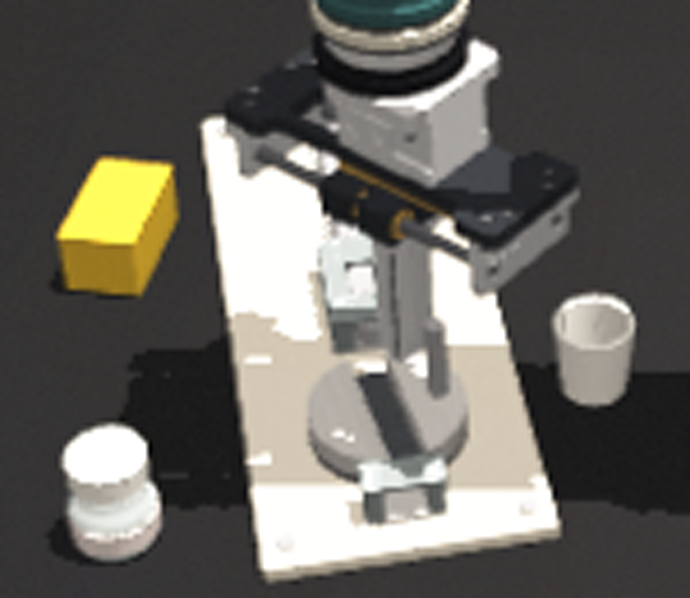

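```bash
python3 - <<'E'
from h import *
f=4.6
sc=lambda u,v:((u+.5)/f-.5+125,(v+.5)/f-.5+170)
D=lambda u,v,z:tod(ray("side",sc(u,v),z))*1000
for z in(.031,.018):
  for a,b in(((357,378),(398,458)),((388,372),(425,455))):
    A,B=D(*a,z),D(*b,z); d=B-A; print(z,A,B,"angle from y (x/y)",np.arctan2(-d[0],d[1]))
print("posttop",D(436,324,.078),"base",D(438,388,.031))
E
```

```text
0.031 [12.21294436 37.55620728] [ -0.32649675 102.11687811] angle from y (x/y) 0.19183872042255384
0.031 [-4.56597248 36.19352939] [-14.12252378 102.76271005] angle from y (x/y) 0.14258401650682803
0.018 [10.98000022 22.97689394] [-1.7579631  88.55967784] angle from y (x/y) 0.1918387204225543
0.018 [-6.06455745 21.59264237] [-15.77240637  89.21573447] angle from y (x/y) 0.14258401650682942
posttop [-28.56939892  57.38062627] base [-28.63394878  54.09755426]
```

>>> {"fn": "arm_command", "kwargs": {
  "rows": [
    [-0.01,0,0,0,0,0],
    [-0.018,0,0,0,0,0],
    [-0.018,0,0,0,0,0],
    [-0.018,0,0,0,0,0],
    [0.02,0,0,0,0,0],
    [0.08,0,0,0,0,0],
    [0.08,0,-0.3,0,0,0],
    [0.08,0.3,-0.6,0,0,0],
    [0.08,0.6,-0.6,0,0,0],
    [0.08,0.8,-0.6,0,0,0]
  ]
}}

```text
clock: 5.3
tcp_pos: [0.4983, -0.0332, 0.1844]
ee_rot: [[0.846, -0.534, 0.003], [-0.534, -0.846, -0.001], [0.003, -0.001, -1.0]]
ft_force: [1.2, -1.8, 0.1]
gripper_width: 0.0006
```

```bash
python3 - <<'E'
from h import *
plan(o(0,-.235,.2),-73)
f=4.6
for n,c in(("side",(125,170,275,300)),("top",(135,85,305,215))):
    im=bot.read_camera(n)[:,:,::-1][c[1]:c[3],c[0]:c[2]]; im=cv2.resize(im,None,fx=f,fy=f,interpolation=cv2.INTER_CUBIC); cv2.imwrite(f"pics/{n}4.png",im)
E
```

```text
tcp [ 0.4983 -0.0332  0.1844] tip deck mm [-101.7  -52.8] x -32.3 w 0.0006 t 5.3 F [ 1.16 -1.84  0.06]
row [ 1.023  0.208 -0.075] [-0.001 -0.001  0.339]
```

View pics/side4.png

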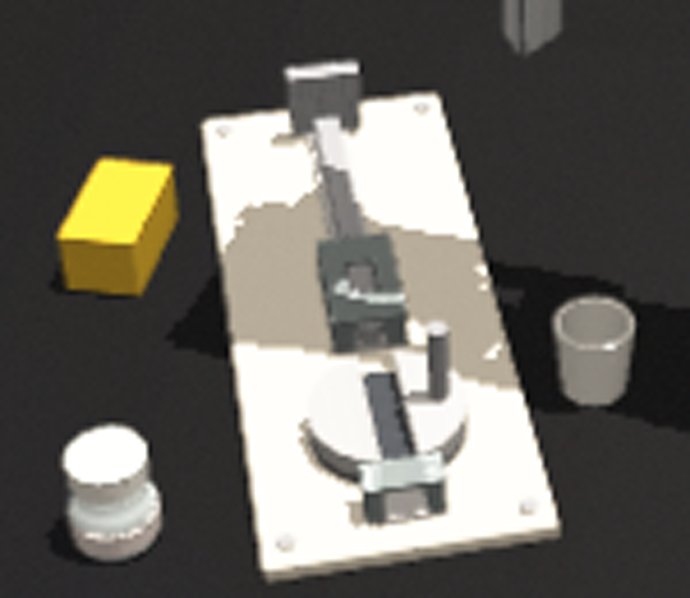

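View pics/top4.png

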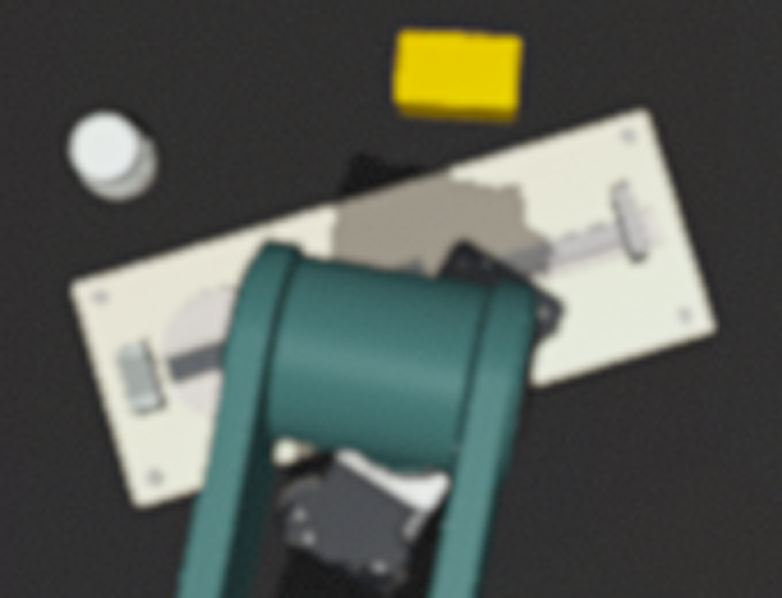

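>>> {"fn": "arm_command", "kwargs": {
  "rows": [
    [0.2,0.2,-0.1,0,0,0],
    [0.45,0.2,-0.1,0,0,0.07],
    [0.7,0.2,-0.1,0,0,0.14],
    [0.98,0.2,-0.1,0,0,0.21],
    [0.98,0.2,-0.1,0,0,0.28],
    [0.98,0.2,-0.1,0,0,0.339],
    [0.98,0.2,-0.1,0,0,0.339],
    [0.98,0.2,-0.1,0,0,0.339]
  ]
}}

```text
clock: 6.2
tcp_pos: [0.642, -0.1701, 0.2007]
ee_rot: [[0.295, -0.956, -0.002], [-0.956, -0.295, 0.001], [-0.001, 0.001, -1.0]]
ft_force: [-1.1, -0.4, 0.0]
gripper_width: 0.0004
```

```bash
python3 - <<'E'
from h import *
f=4.6
sc=lambda u,v:((u+.5)/f-.5+125,(v+.5)/f-.5+170)
D=lambda u,v,z:tod(ray("side",sc(u,v),z))*1000
for a,b in(((364,376),(384,458)),((396,372),(413,455))):
    d=D(*b,.031)-D(*a,.031); print("angle",np.arctan2(-d[0],d[1]))
print("posttop",D(438,328,.078))
plan(o(0,-.250,.2),-73)
im=bot.read_camera("top")[:,:,::-1]; cv2.imwrite("pics/top5f.png",im)
cv2.imwrite("pics/top5.png",cv2.resize(im[85:215,135:305],None,fx=f,fy=f,interpolation=cv2.INTER_CUBIC))
E
```

```text
angle 0.026807067091907534
angle -0.009392455403476661
posttop [-29.07876766  60.70627111]
tcp [ 0.642  -0.1701  0.2007] tip deck mm [  -4.5 -225.8] x -72.9 w 0.0004 t 6.2 F [-1.15 -0.42  0.01]
row [ 0.121 -0.022  0.004] [0.001 0.001 0.001]
```

View pics/top5.png

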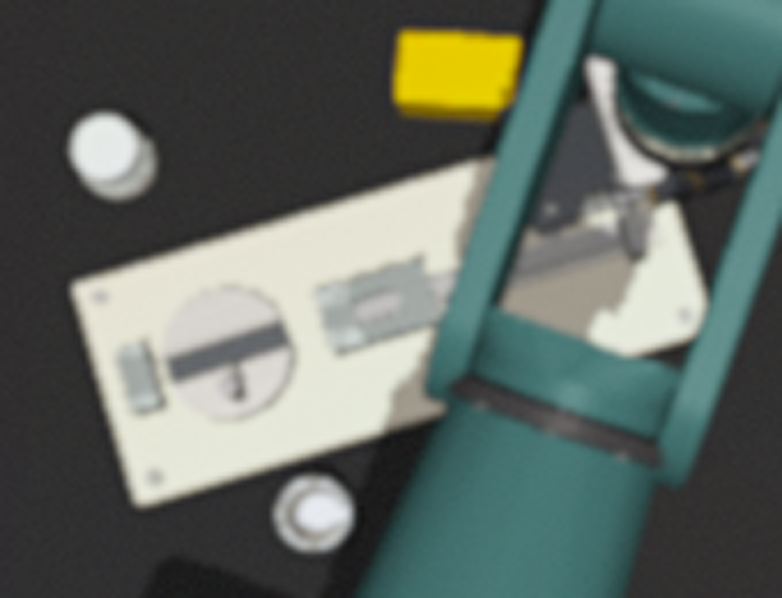

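>>> {"fn": "arm_command", "kwargs": {
  "rows": [
    [0.121,-0.022,0,0,0,0],
    [0.121,-0.022,0.2,0,0,0],
    [0.121,-0.022,0.4,0,0,0],
    [0.121,-0.022,0.6,0,0,0],
    [0.121,-0.022,0.7,0,0,0],
    [0.121,-0.022,0.77,0,0,0],
    [0.121,-0.022,0.77,0,0,0],
    [0.121,-0.022,0.77,0,0,0]
  ]
}}

```text
clock: 7.05
tcp_pos: [0.654, -0.1924, 0.0493]
ee_rot: [[0.293, -0.956, 0.002], [-0.956, -0.293, -0.001], [0.001, -0.002, -1.0]]
ft_force: [0.1, -0.4, 0.3]
gripper_width: 0.0006
```

```bash
python3 - <<'E'
from h import *
f=4.6
plan(o(0,-.232,.045),-72.94)
im=bot.read_camera("side")[:,:,::-1]
cv2.imwrite("pics/side6.png",cv2.resize(im[150:280,125:275],None,fx=f,fy=f,interpolation=cv2.INTER_CUBIC))
E
```

```text
tcp [ 0.654  -0.1924  0.0493] tip deck mm [   0.4 -250.7] x -73.0 w 0.0006 t 7.05 F [ 0.13 -0.4   0.27]
row [-0.093  0.002  0.021] [-0.001 -0.001 -0.   ]
```

View pics/side6.png

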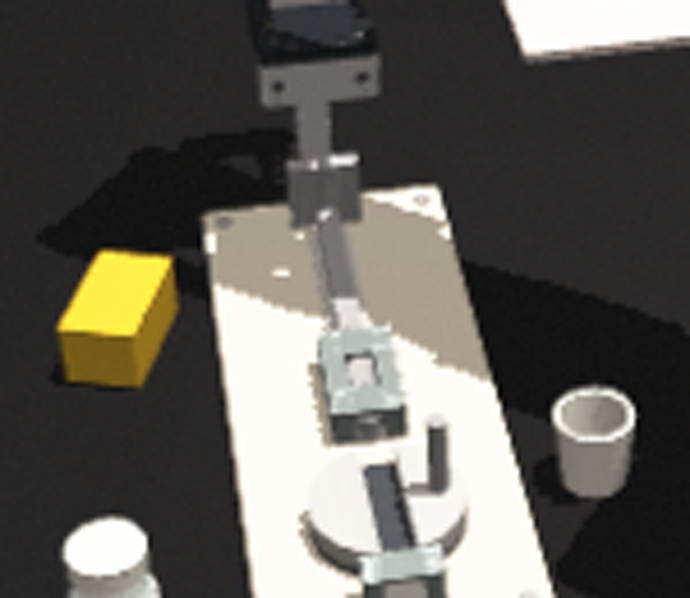

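>>> {"fn": "arm_command", "kwargs": {
  "rows": [
    [-0.04,0,0.01,0,0,0],
    [-0.07,0,0.01,0,0,0],
    [-0.095,0,0.01,0,0,0],
    [-0.12,0,0.01,0,0,0],
    [-0.145,0,0.01,0,0,0],
    [-0.17,0,0.01,0,0,0],
    [-0.195,0,0.01,0,0,0],
    [-0.22,0,0.01,0,0,0],
    [-0.245,0,0.01,0,0,0],
    [-0.27,0,0.01,0,0,0]
  ]
}}

```text
clock: 8.1
tcp_pos: [0.6375, -0.1404, 0.0458]
ee_rot: [[0.292, -0.956, 0.0], [-0.956, -0.292, -0.0], [0.0, -0.0, -1.0]]
ft_force: [-0.1, -1.9, 0.9]
gripper_width: 0.0003
```

```bash
python3 - <<'E'
from h import *
f=4.6
plan(o(0,-.106,.048),-72.94)
im=bot.read_camera("side")[:,:,::-1]
cv2.imwrite("pics/side7.png",cv2.resize(im[150:280,125:275],None,fx=f,fy=f,interpolation=cv2.INTER_CUBIC))
E
```

```text
tcp [ 0.6375 -0.1404  0.0458] tip deck mm [-1.000e-01 -1.961e+02] x -73.0 w 0.0003 t 8.1 F [-0.09 -1.89  0.89]
row [-0.45   0.    -0.011] [-0.    -0.    -0.001]
```

View pics/side7.png

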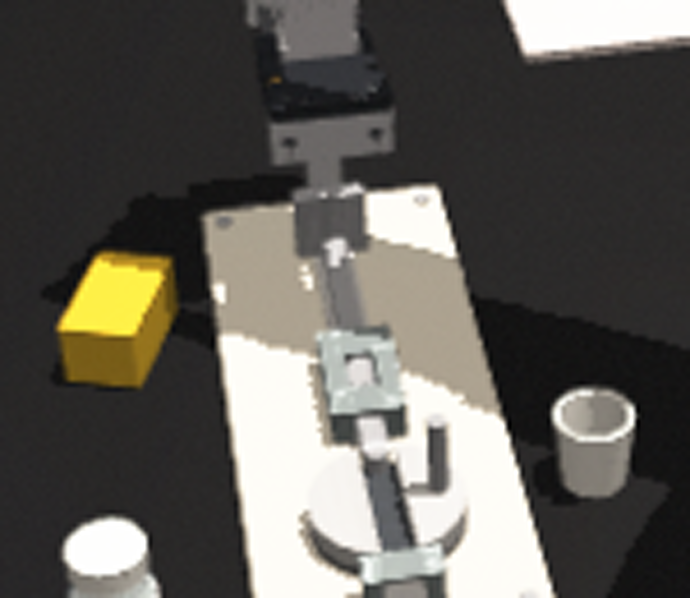

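The bar slides at about 2 N and its nose (crop 375,450) is entering the slot straight. I'll keep pushing.

>>> {"fn": "arm_command", "kwargs": {
  "rows": [
    [-0.02,0,0,0,0,0],
    [-0.04,0,0,0,0,0],
    [-0.06,0,0,0,0,0],
    [-0.08,0,0,0,0,0],
    [-0.1,0,0,0,0,0],
    [-0.12,0,0,0,0,0],
    [-0.14,0,0,0,0,0],
    [-0.16,0,0,0,0,0],
    [-0.18,0,0,0,0,0],
    [-0.2,0,0,0,0,0]
  ]
}}

```text
clock: 9.15
tcp_pos: [0.6256, -0.102, 0.0456]
ee_rot: [[0.292, -0.956, -0.0], [-0.956, -0.292, 0.0], [-0.0, 0.0, -1.0]]
ft_force: [0.0, -2.2, 1.1]
gripper_width: 0.0005
```

```bash
python3 - <<'E'
from h import *
f=4.6
plan(o(0,-.106,.048),-72.94)
im=bot.read_camera("side")[:,:,::-1]
cv2.imwrite("pics/side8.png",cv2.resize(im[170:300,125:275],None,fx=f,fy=f,interpolation=cv2.INTER_CUBIC))
E
```

```text
tcp [ 0.6256 -0.102   0.0456] tip deck mm [  -0.2 -156. ] x -73.0 w 0.0005 t 9.15 F [ 0.05 -2.23  1.1 ]
row [-0.25  -0.001 -0.012] [ 0.     0.    -0.001]
```

View pics/side8.png

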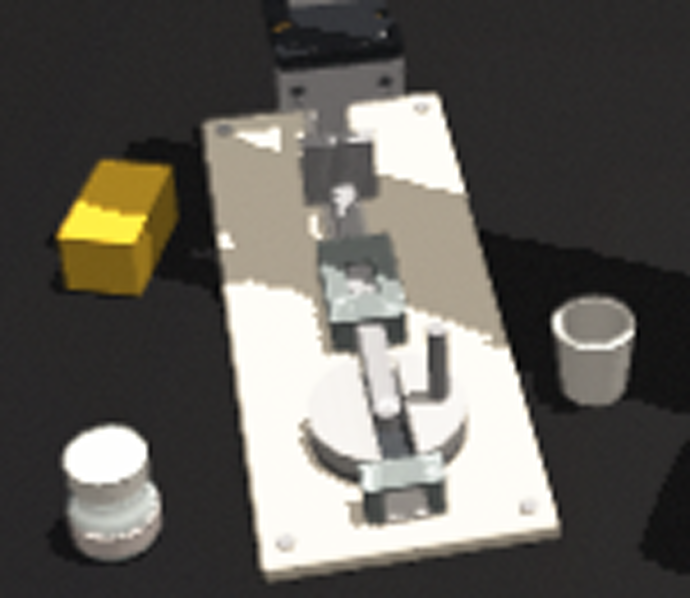

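>>> {"fn": "arm_command", "kwargs": {
  "rows": [
    [-0.02,0,0,0,0,0],
    [-0.04,0,0,0,0,0],
    [-0.06,0,0,0,0,0],
    [-0.08,0,0,0,0,0],
    [-0.1,0,0,0,0,0],
    [-0.12,0,0,0,0,0],
    [-0.14,0,0,0,0,0],
    [-0.16,0,0,0,0,0],
    [-0.18,0,0,0,0,0],
    [-0.2,0,0,0,0,0]
  ]
}}

```text
clock: 10.2
tcp_pos: [0.614, -0.0638, 0.0456]
ee_rot: [[0.292, -0.956, -0.0], [-0.956, -0.292, -0.0], [0.0, 0.0, -1.0]]
ft_force: [1.7, -1.2, -0.1]
gripper_width: 0.0007
```

```bash
python3 - <<'E'
from h import *
f=4.6
plan(o(0,-.104,.046),-72.94)
im=bot.read_camera("side")[:,:,::-1]
cv2.imwrite("pics/side9.png",cv2.resize(im[170:300,125:275],None,fx=f,fy=f,interpolation=cv2.INTER_CUBIC))
E
```

```text
tcp [ 0.614  -0.0638  0.0456] tip deck mm [-1.00e-01 -1.16e+02] x -73.0 w 0.0007 t 10.2 F [ 1.67 -1.24 -0.14]
row [-0.06  -0.    -0.002] [ 0.    -0.    -0.001]
```

View pics/side9.png

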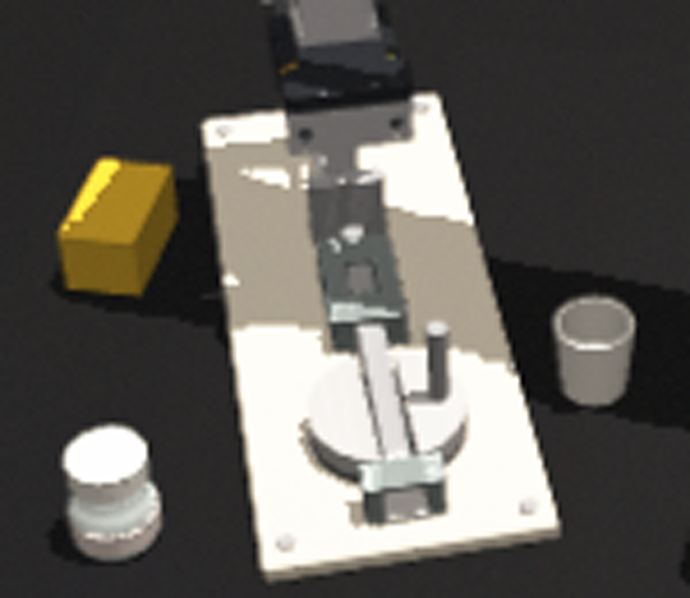

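>>> {"fn": "arm_command", "kwargs": {
  "rows": [
    [-0.015,0,0,0,0,0],
    [-0.03,0,0,0,0,0],
    [-0.042,0,0,0,0,0],
    [-0.05,0,0,0,0,0],
    [-0.05,0,0,0,0,0]
  ]
}}

```text
clock: 10.75
tcp_pos: [0.6111, -0.0543, 0.0457]
ee_rot: [[0.292, -0.956, -0.0], [-0.956, -0.292, 0.0], [-0.0, 0.0, -1.0]]
ft_force: [0.1, -1.4, 0.4]
gripper_width: 0.0002
```

>>> {"fn": "arm_command", "kwargs": {
  "rows": [
    [-0.005,0,0,0,0,0],
    [-0.005,0,0,0,0,0]
  ]
}}

```text
clock: 10.95
tcp_pos: [0.6109, -0.0536, 0.0457]
ee_rot: [[0.292, -0.956, 0.0], [-0.956, -0.292, -0.0], [0.0, -0.0, -1.0]]
ft_force: [0.6, -0.6, 1.0]
gripper_width: 0.0003
```

>>> {"fn": "arm_command", "kwargs": {
  "rows": [
    [-0.005,0,0,0,0,0],
    [-0.005,0,0,0,0,0]
  ]
}}

```text
clock: 11.15
tcp_pos: [0.6107, -0.0527, 0.0457]
ee_rot: [[0.292, -0.956, 0.0], [-0.956, -0.292, -0.0], [0.0, -0.0, -1.0]]
ft_force: [0.4, -1.1, -0.2]
gripper_width: 0.0004
```

```bash
python3 - <<'E'
from h import *
f=4.6
plan(o(0,-.1025,.046),-72.94)
im=bot.read_camera("side")[:,:,::-1]
cv2.imwrite("pics/side10.png",cv2.resize(im[200:260,170:230],None,fx=9,fy=9,interpolation=cv2.INTER_CUBIC))
E
```

```text
tcp [ 0.6107 -0.0527  0.0457] tip deck mm [  -0.  -104.4] x -73.0 w 0.0004 t 11.15 F [ 0.41 -1.15 -0.18]
row [-0.009 -0.    -0.001] [-0.    -0.    -0.001]
```

View pics/side10.png

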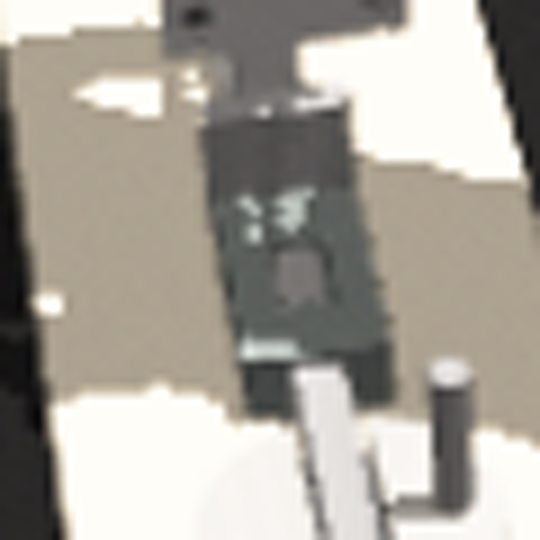

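>>> {"fn": "arm_command", "kwargs": {
  "rows": [
    [-0.005,0,0,0,0,0],
    [-0.005,0,0,0,0,0]
  ]
}}

```text
clock: 11.4
tcp_pos: [0.6104, -0.0516, 0.0457]
ee_rot: [[0.292, -0.956, 0.0], [-0.956, -0.292, -0.0], [0.0, -0.0, -1.0]]
ft_force: [0.7, -0.8, -0.4]
gripper_width: 0.0005
```

>>> {"fn": "arm_command", "kwargs": {
  "rows": [
    [-0.004,0,0,0,0,0],
    [-0.004,0,0,0,0,0]
  ]
}}

```text
clock: 11.6
tcp_pos: [0.6101, -0.0509, 0.0457]
ee_rot: [[0.292, -0.956, 0.0], [-0.956, -0.292, -0.0], [0.0, -0.0, -1.0]]
ft_force: [0.6, -1.3, -0.3]
gripper_width: 0.0008
```

>>> {"fn": "arm_command", "kwargs": {
  "rows": [
    [-0.004,0,0,0,0,0],
    [-0.004,0,0,0,0,0]
  ]
}}

```text
clock: 11.8
tcp_pos: [0.6099, -0.0501, 0.0457]
ee_rot: [[0.292, -0.956, -0.0], [-0.956, -0.292, 0.0], [-0.0, 0.0, -1.0]]
ft_force: [1.0, -1.1, 0.8]
gripper_width: 0.0003
```

>>> {"fn": "arm_command", "kwargs": {
  "rows": [
    [-0.004,0,0,0,0,0],
    [-0.004,0,0,0,0,0]
  ]
}}

```text
clock: 12.0
tcp_pos: [0.6096, -0.0493, 0.0457]
ee_rot: [[0.292, -0.956, 0.0], [-0.956, -0.292, 0.0], [-0.0, -0.0, -1.0]]
ft_force: [1.7, -1.2, 0.2]
gripper_width: 0.0003
```

>>> {"fn": "arm_command", "kwargs": {
  "rows": [
    [-0.004,0,0,0,0,0],
    [-0.004,0,0,0,0,0]
  ]
}}

```text
clock: 12.2
tcp_pos: [0.6095, -0.0488, 0.0458]
ee_rot: [[0.292, -0.956, 0.0], [-0.956, -0.292, -0.0], [0.001, -0.0, -1.0]]
ft_force: [0.2, -2.1, 1.2]
gripper_width: 0.0005
```

>>> {"fn": "arm_command", "kwargs": {
  "rows": [
    [-0.004,0,0,0,0,0],
    [-0.004,0,0,0,0,0]
  ]
}}

```text
clock: 12.4
tcp_pos: [0.6095, -0.0487, 0.0459]
ee_rot: [[0.292, -0.957, 0.001], [-0.957, -0.292, -0.002], [0.002, -0.0, -1.0]]
ft_force: [1.2, -4.4, -0.2]
gripper_width: 0.0004
```

```bash
python3 - <<'E'
from h import *
f=4.6
plan(o(0,-.1005,.046),-72.94)
im=bot.read_camera("side")[:,:,::-1]
cv2.imwrite("pics/side11.png",cv2.resize(im[200:260,170:230],None,fx=9,fy=9,interpolation=cv2.INTER_CUBIC))
im=bot.read_camera("top")[:,:,::-1]
cv2.imwrite("pics/top11.png",cv2.resize(im[85:215,135:305],None,fx=f,fy=f,interpolation=cv2.INTER_CUBIC))
E
```

```text
tcp [ 0.6095 -0.0487  0.0459] tip deck mm [   0.  -100.3] x -73.0 w 0.0004 t 12.4 F [ 1.18 -4.44 -0.22]
row [ 0.001  0.    -0.001] [-0.    -0.001 -0.001]
```

View pics/side11.png

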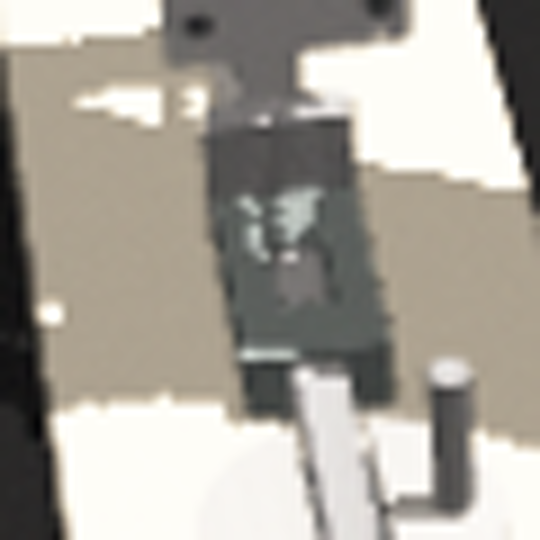

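View pics/top11.png

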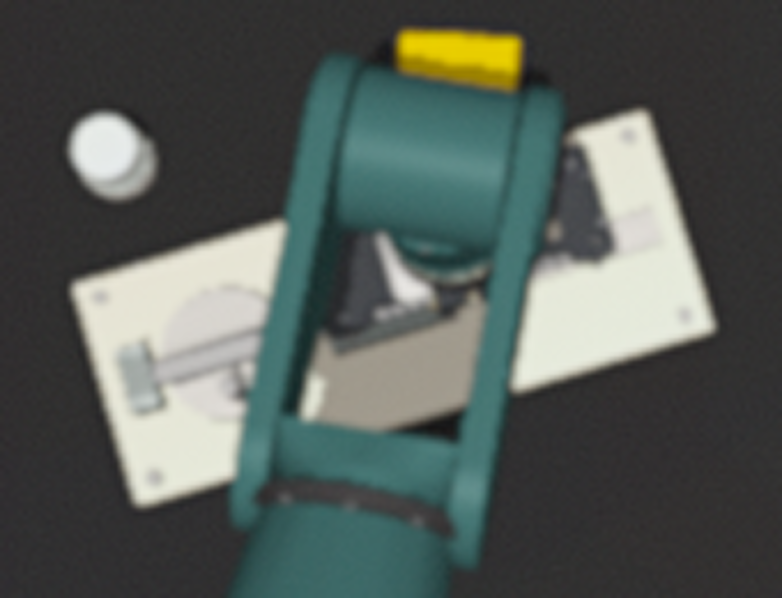

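The tip has stopped advancing and the force is rising. I'll give it one small nudge to confirm.

>>> {"fn": "arm_command", "kwargs": {
  "rows": [
    [-0.004,0,0,0,0,0],
    [-0.004,0,0,0,0,0]
  ]
}}

```text
clock: 12.7
tcp_pos: [0.6095, -0.0487, 0.0459]
ee_rot: [[0.291, -0.957, 0.001], [-0.957, -0.291, -0.003], [0.003, -0.001, -1.0]]
ft_force: [1.5, -6.6, -0.3]
gripper_width: 0.0002
```

>>> {"fn": "arm_command", "kwargs": {
  "rows": [
    [-0.004,0,0,0,0,0],
    [-0.004,0,0,0,0,0]
  ]
}}

```text
clock: 12.9
tcp_pos: [0.6095, -0.0487, 0.046]
ee_rot: [[0.291, -0.957, 0.002], [-0.957, -0.291, -0.004], [0.005, -0.001, -1.0]]
ft_force: [2.0, -7.8, -0.1]
gripper_width: 0.0009
```

Against a hard stop. Now I'll retreat straight back, then up and away.

>>> {"fn": "arm_command", "kwargs": {
  "rows": [
    [0.03,0,0,0,0,0],
    [0.1,0,0,0,0,0],
    [0.25,0,0,0,0,0],
    [0.4,0,0,0,0,0],
    [0.4,0,-0.25,0,0,0],
    [0.4,0,-0.5,0,0,0],
    [0.6,0,-0.75,0,0,0],
    [0.8,0,-0.75,0,0,0],
    [0.9,0,-0.75,0,0,0],
    [0.9,0,-0.75,0,0,0]
  ]
}}

```text
clock: 13.9
tcp_pos: [0.6614, -0.2216, 0.1951]
ee_rot: [[0.288, -0.957, -0.0], [-0.957, -0.288, 0.0], [-0.001, 0.0, -1.0]]
ft_force: [-0.6, 0.1, -0.5]
gripper_width: 0.0006
```

>>> {"fn": "arm_command", "kwargs": {
  "rows": [
    [0.5,0,0,0,0,0],
    [0.5,0,0,0,0,0],
    [0.5,0,0,0,0,0],
    [0.5,0,0,0,0,0]
  ]
}}

```text
clock: 14.3
tcp_pos: [0.69, -0.3137, 0.1927]
ee_rot: [[0.291, -0.957, -0.004], [-0.957, -0.291, 0.004], [-0.005, 0.002, -1.0]]
ft_force: [-0.7, 1.0, 0.1]
gripper_width: 0.0002
```

```bash
python3 - <<'E'
from h import *
f=4.6
s=bot.sense();print(s["tcp_pos"],s["ft_force"],s["clock"])
for n,c in(("side",(125,170,275,300)),("top",(135,85,305,215))):
    im=bot.read_camera(n)[:,:,::-1][c[1]:c[3],c[0]:c[2]]; im=cv2.resize(im,None,fx=f,fy=f,interpolation=cv2.INTER_CUBIC); cv2.imwrite(f"pics/{n}12.png",im)
E
```

```text
[ 0.68995508 -0.31368305  0.19272197] [-0.74986534  0.95905634  0.09019868] 14.3
```

View pics/side12.png

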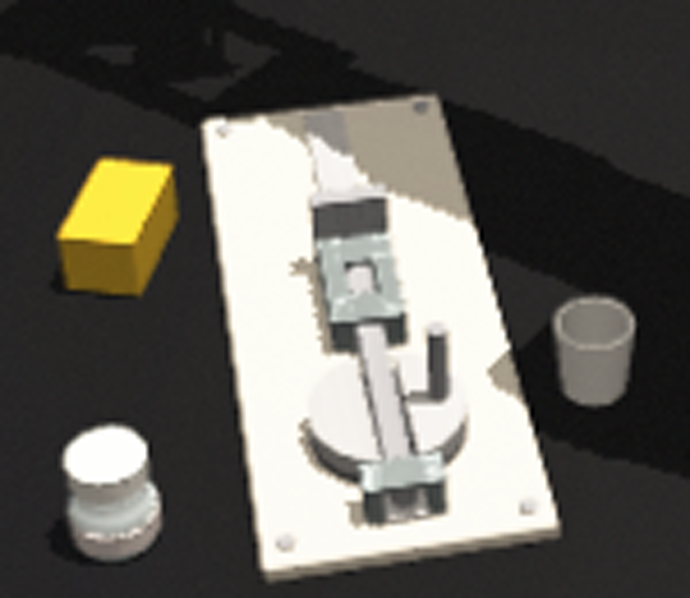

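View pics/top12.png

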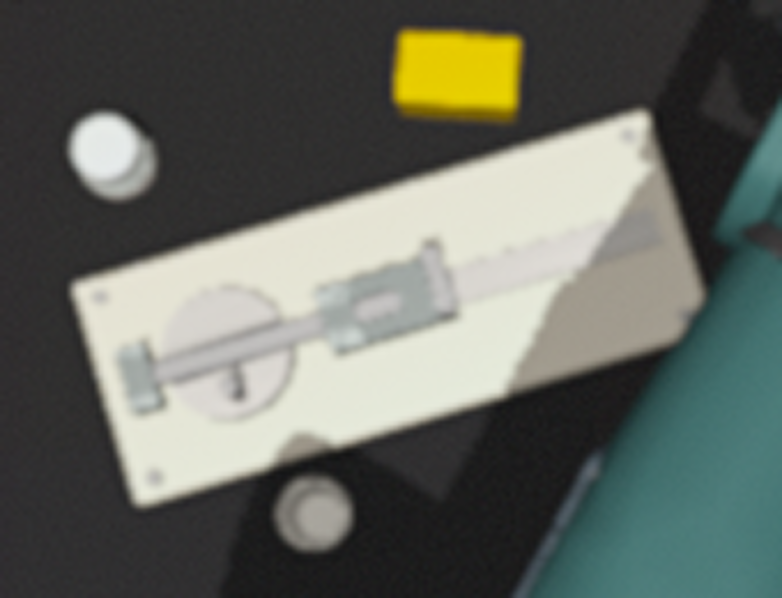

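Both views show the T-head against the guide (top crop 437,280), the bar lying along the slot, its nose in the keeper, and the bystanders where they were. I'll hand it in.

>>> {"fn": "arm_command", "kwargs": {
  "rows": [
    [0,0,0,0,0,0],
    [0,0,0,0,0,0]
  ]
}}

```text
clock: 14.6
tcp_pos: [0.6906, -0.3125, 0.1971]
ee_rot: [[0.294, -0.956, 0.001], [-0.956, -0.294, -0.0], [0.001, -0.001, -1.0]]
ft_force: [-0.3, -0.4, 1.2]
gripper_width: 0.0004
```

```bash
python3 -c "
from rig import bot
print(bot.close_job())"
```

```text
the job is handed in; nothing more can be done
None
```

The carousel disc is locked: the slot is lined up with the bar, and the bar is pushed fully home. I handed the job in at about 14.6 s; no verdict was reported.

- **Disc:** I pushed the post about 1.4 rad clockwise with the closed fingertips. In the side view the slot was then within about 0.03 rad of the bar's line, and the top view agreed by eye.
- **Bar:** I used the bar on the deck. The two loose bars on the bench (top view near 140,258 and 323,293) are visibly larger. Pushing the T-head took about 2 N and never read more than 8 N.
- **Home position:** The fingertips stopped advancing while the force rose from about 2 to 8 N. That happened about 2 mm further along than my image measurements predicted, which is about the camera calibration error plus my deck fit.
- **Final check:** The last top and side pictures show the head flush against the guide and the nose in the keeper. The jar, carton and cup had not visibly moved, and the arm was well clear.

No checks failed. The 2 mm was the only disagreement.

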